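# Weigh the marked glass vial

## Robot

A 6-joint arm with a two-finger parallel gripper is mounted at the origin on a cart in front of the work surface, level with it; the furniture and walls round the work are solid. World frame = base frame: x ahead of the robot, y to its left, z up, the work surface at z = 0. Lengths are in m, angles in degrees, forces in N, time in s.
With the tool pointing down it reaches from about 0.3 to 0.85 m from the base axis. Payload 4.2 kg.
Tool frame: the origin (TCP) lies at the very end of the fingers, on their centre line; the grasp point (between the pads) lies 19 mm behind it; z points along the fingers, y is the line along which they close (so a half turn about z gives the same grasp; the last joint's range is limited). The gripper opens to 91 mm and grips with 3 to 60 N. Pads are 32 mm wide; open, the fingers measure 118 mm over their backs; the gripper's body (76 mm by 178 mm) begins 60 mm behind the grasp point.
Start: joints at [62.624, 18.312, 89.639, -0, 72.044, -1.146], TCP at [0.254, 0.516, 0.214] pointing down, gripper open.
Joint ranges: [-177.97, 177.97], [-48.28, 115.42], [12.27, 149.76], [-77.06, 257.06], [2.81, 150.46], [-146.56, 146.56]. Speed limits (degrees/s): [147.25, 147.25, 180, 180, 180, 180].

## Interface

Orientations are given as [roll, pitch, yaw] about the fixed x, y, z axes, in that order (R = Rz(yaw) Ry(pitch) Rx(roll)).
In Python, from bench import manip gives the robot as it stands.
- The arm moves only by the shell command python3 -m creep 'ROWS'. ROWS is JSON, a list of rows, each a list of 3 entries, a list of its own where there are three numbers: the turn, a rotation vector about the tool's x, y, z in degrees, then the shift along the tool's x, y, z in m, then the opening in per cent of the stroke, from 0 (shut) to 100 (fully open). A call has 1 to 12 rows; each row shifts and turns the commanded pose from where the row before left it, along the tool's axes as they then stand; what a row does not reach is not made up. A row lasts 1/8 s, in which the tool goes at most 62.5 mm and 10.7 degrees, less where a joint would pass 70% of its speed; a pose out of reach is approached as far as the arm can. A call with a gripper value outside its range is refused whole. The fingers move at their own pace and stop on an object; the grip force is fixed at half the most. Time passes only in rows, so rows that do not move let the fingers close. It gives the time, the measured TCP pose, the force, the opening and the grip force at its end, in the units of the state.
- manip.get_state(): the state, without advancing time (a new reading comes with each control period).
- manip.camera(name): name is "scene" or "top"; returns the picture (400x640x3 uint8, red, green, blue); there is no depth.
- manip.camera_params(name): a dict with "camera_matrix" (3x3 intrinsics, pixels), "world_from_camera" (4x4, takes a point from camera to world coordinates). Camera axes: x right, y down, z forward; pixel columns grow to the right and rows downward; lengths in m; the calibration is good to about 2 mm. A picture is of the moment at which its call begins. camera_params takes no time and is no camera call.
- manip.hand_in(): hands the job in; it is judged then, once.
The state is a dict: "time_s": time; "qpos": joint angles; "joint_velocities": joint speeds; "joint_efforts": joint torques, N m; "eef_pos": TCP position; "ee_rot": TCP orientation; "ft_force": force on the tool from outside, world axes, zero at the start; "moment": the same for the moment, N m; "finger_gap": finger opening in m; "finger_force": force on a finger pad.
Only numpy, scipy, OpenCV 4.12 (cv2) and the standard library are available. Lean on these libraries where they do the work, as an engineer would, in place of code of your own. Each camera call takes 0.05 s, during which the arm holds its last target. There are 200 camera calls.

## Task

Draw the glass vial with the orange band and dot out of the slanted rack, gripping it lightly and without wrenching it against its pocket, and stand it upright in the middle of the weighing pedestal's pan. The pan's height is different every time and the load cell is delicate, so lower the vial slowly until you feel it rest lightly on the pan, and only then let go and draw the gripper away. Leave the other two vials in the rack and do not knock over or shift the things around.

Things in the scene. Friction and masses are not known exactly. Their poses are not given: they have to be found in the camera images.
- dot_vial: Fragile glass vial, black screw cap, orange band round the middle and orange dot on the cap; about 40 g. Body 26.4 mm diameter up to 57 mm, then a cap 20 mm wide to 64 mm. Origin: centre of its underside; z up its axis to the cap. Starts in one of the rack's three pockets (which one varies). Never grip it with more than 40 N a finger, nor press it on the rack with over 18 N.
- plain_vial_1: The same vial without orange marks, in another pocket of the rack, where it stays. Origin and axes as the marked vial.
- plain_vial_2: The same vial without orange marks, in another pocket of the rack, where it stays. Origin and axes as the marked vial.
- rack: Fixed rack: white base 116 x 236 mm (x, y), blue block 50 x 216 x 34 mm on it leaning 32 degrees to the rack's -x side (the robot's side), with a row of three pockets along y. Origin: centre of the base's underside; z up. Highest point of block and end cheeks 79 mm above the worktop; vial caps reach about 100 mm.
- pocket_mid (a point): Centre of the mouth of the middle pocket; axes as the rack. The other two lie 70 mm to either side along y. Pockets are 26 mm deep, 29.4 mm wide, axis (-0.530, 0, 0.848) in the rack's axes. A vial stands on the pocket floor, its lower 26 mm inside and 38 mm sticking out (31 mm glass, then cap), leaning along that axis, and comes out along it.
- balance: Fixed weighing pedestal: grey housing 130 x 120 mm, 40 mm high, dark display; above its centre a metal column with a round steel pan 80 mm diameter, topped by a black rubber disc of 68 mm. Origin: centre of the underside, straight below the pan's centre; z up.
- housing_top (a point): Top centre of the pedestal's housing, on the pan's axis, 40 mm above the worktop. The pan's top stands 77 to 110 mm above the worktop, differently every time and not given: feel for it. The column stays as set; the pan gives on a spring, 1.5 N per mm, 10 mm travel. The vial must never press on it with more than 8 N.
- front_vial_1: Bystander: loose vial, 26 x 26 x 64 mm, standing on the worktop near the robot. Origin: centre of underside.
- front_vial_2: Bystander: loose vial, 26 x 26 x 64 mm, standing on the worktop near the robot. Origin: centre of underside.
- small_flask: Bystander: loose conical flask, 66 mm diameter, 94 mm high, behind the work. Origin: centre of underside.
- bulb: Bystander: loose orange-red pipette filler, 51 x 96 x 64 mm, lying between rack and pedestal. Origin: centre of underside.
Not all that is in view belongs to the job. Of the things that look like the dot_vial, the middle-sized one is meant. Leave any pink look-alike of the balance alone.

How it is judged:
By the outcome, as a careful person would: the job done as asked, in the order asked, and still so for the second after the job is handed in, with the robot touching nothing.
It also fails if it takes over 51 s, if anything falls off the work surface, if the arm or the gripper's body presses on something with over 40 N, if the wrist force passes 120 N, or if a joint passes its speed limit or range.

## Working session

There is one attempt and no reset: what is moved stays moved. The work goes in short steps, Python scripts to look and compute and a shell command to move; the robot and the scene stay as the last step left them, time stands still between calls to the robot, and variables do not carry over. Pictures are saved under pics/ and viewed, at most 11 in all, crops included, and the job is handed in when it is done.

```bash
mkdir -p pics; python3 - <<'E'
from bench import manip
import cv2
for n in("scene","top"):
    cv2.imwrite(f"pics/{n}0.png",manip.camera(n)[:,:,::-1])
    p=manip.camera_params(n);print(n,p["camera_matrix"],p["world_from_camera"])
print(manip.get_state())
E
```

```text
scene [[423.39217664   0.         317.59723951]
 [  0.         423.39217664 194.00317056]
 [  0.           0.           1.        ]] [[ 0.65785899 -0.45815079  0.597762   -0.14389996]
 [-0.75278282 -0.37551893  0.54065105 -0.62140214]
 [-0.02322876 -0.80565712 -0.59192654  0.77585633]
 [ 0.          0.          0.          1.        ]]
top [[438.31559542   0.         318.51910144]
 [  0.         438.31559542 198.07493189]
 [  0.           0.           1.        ]] [[-1.21062359e-03 -9.90203264e-01  1.39628183e-01  3.95695374e-01]
 [-9.99899717e-01 -7.71505423e-04 -1.41407653e-02  1.64336065e-03]
 [ 1.41099559e-02 -1.39631300e-01 -9.90103030e-01  1.13478196e+00]
 [ 0.00000000e+00  0.00000000e+00  0.00000000e+00  1.00000000e+00]]
{'time_s': 0.1, 'qpos': array([ 6.26238368e+01,  1.83482768e+01,  8.96995524e+01,  4.07553183e-04,
        7.20412992e+01, -1.14580801e+00]), 'joint_velocities': array([-0.01716728, -0.04994589, -0.13012425, -0.04468356, -0.01837692,
        0.04613449]), 'joint_efforts': array([ 2.86483737e-04, -4.13330269e+01, -2.32509327e+01,  7.29595986e-02,
        4.21622931e-02, -3.30675732e-05]), 'eef_pos': array([0.25393435, 0.51540242, 0.21320041]), 'ee_rot': array([-1.79910897e+02, -2.16970374e-03,  1.53769517e+02]), 'ft_force': array([-0.90169655,  0.16044239,  0.73022337]), 'moment': array([-0.04886604, -0.05379942, -0.02146006]), 'finger_force': 0.0, 'finger_gap': 0.09112322887522407}
```

View pics/scene0.png

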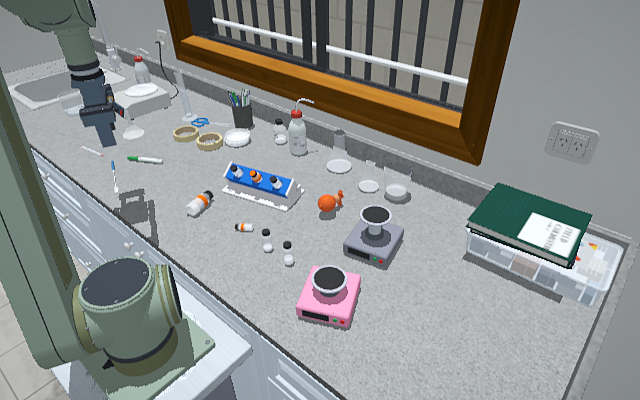

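View pics/top0.png

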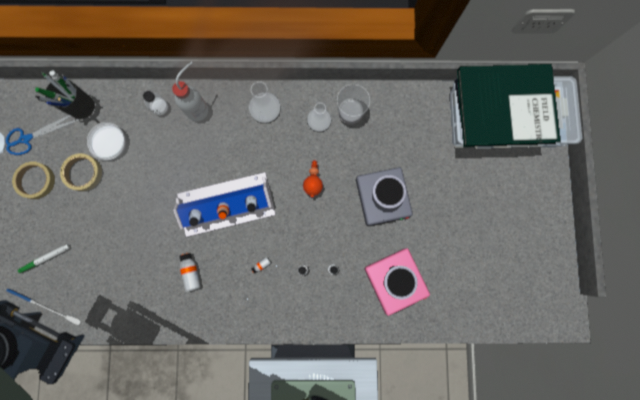

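The scene and top pictures show the marked vial in the middle pocket, at about (255,175) in scene and (223,210) in top. The grey pedestal's pan is at (376,215) and (389,192). I'll enlarge both areas to measure them.

```bash
python3 - <<'E'
import cv2
t=cv2.imread("pics/top0.png")[150:250,165:295];cv2.imwrite("pics/tc.png",cv2.resize(t,None,fx=6,fy=6,interpolation=cv2.INTER_CUBIC))
s=cv2.imread("pics/scene0.png")[150:275,215:415];cv2.imwrite("pics/sc.png",cv2.resize(s,None,fx=4,fy=4,interpolation=cv2.INTER_CUBIC))
t=cv2.imread("pics/top0.png")[155:235,345:425];cv2.imwrite("pics/tb.png",cv2.resize(t,None,fx=6,fy=6,interpolation=cv2.INTER_CUBIC))
E
```

```text
(no output)
```

View pics/tc.png

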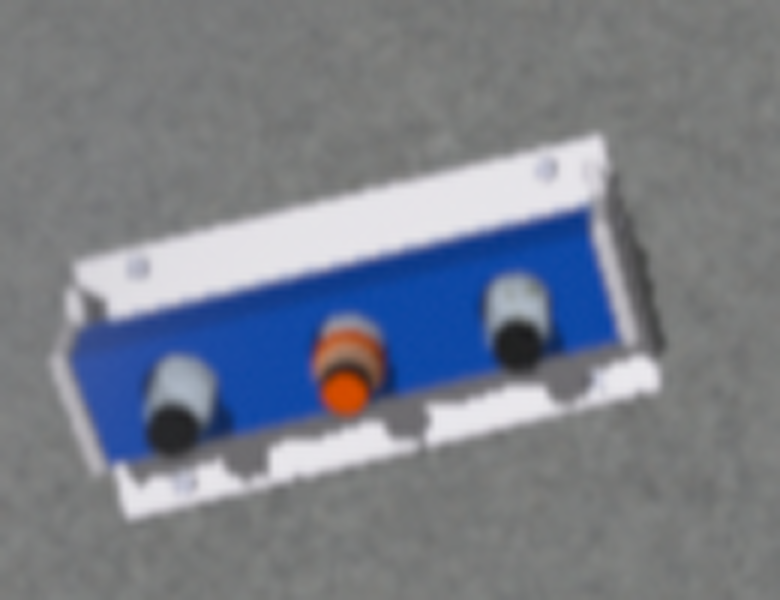

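View pics/sc.png

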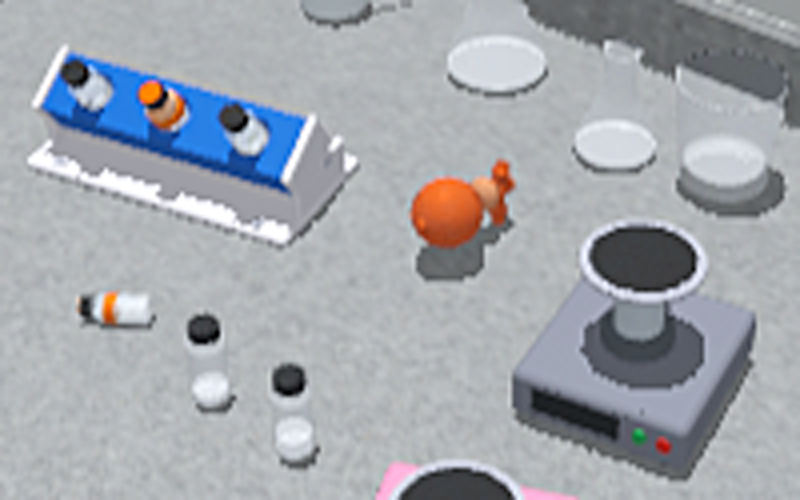

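View pics/tb.png

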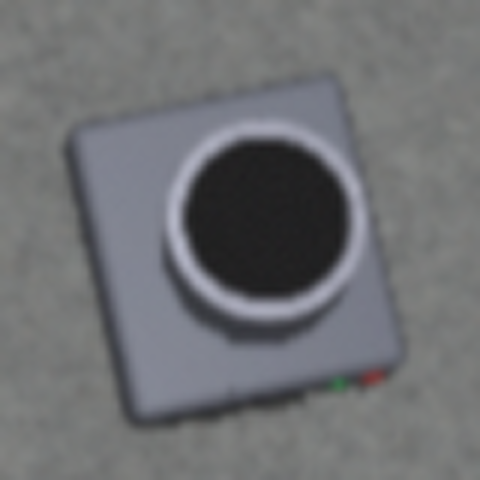

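The crops show these pixel positions:
- **Cap tops:** top-crop (172,430), (344,394), (518,345) and scene-crop (75,71), (150,92), (235,117). The orange-dotted cap is the middle one.
- **Grey pan disc:** top-crop (268,217) and scene-crop (644,260).

Next I'll triangulate these.

```bash
cat > h.py <<'E'
from bench import manip
import numpy as np, cv2
C={}
for n in("scene","top"):
    p=manip.camera_params(n);C[n]=(np.array(p["camera_matrix"]),np.array(p["world_from_camera"]))
def ray(n,uv):
    K,T=C[n];d=T[:3,:3]@np.linalg.solve(K,[uv[0],uv[1],1]);return T[:3,3],d/np.linalg.norm(d)
def onz(n,uv,z):
    o,d=ray(n,uv);return o+d*(z-o[2])/d[2]
def tri(us,ut):
    P=[C[n][0]@np.linalg.inv(C[n][1])[:3] for n in("scene","top")]
    X=cv2.triangulatePoints(P[0],P[1],np.array(us,float),np.array(ut,float)).ravel();return X[:3]/X[3]
def proj(n,X):
    K,T=C[n];c=K@np.linalg.inv(T)[:3]@np.append(X,1);return c[:2]/c[2]
E
python3 - <<'E'
from h import *
np.set_printoptions(precision=4,suppress=True)
tc=lambda u,v,f=6,o=(165,150):((u+.5)/f-.5+o[0],(v+.5)/f-.5+o[1])
sc=lambda u,v:tc(u,v,4,(215,150))
caps=[((75,71),(172,430)),((150,92),(344,394)),((235,117),(518,345))]
for s,t in caps: print(tri(sc(*s),tc(*t)),onz("top",tc(*t),.0947),onz("scene",sc(*s),.0947))
print("base",[onz("top",tc(*q),.008)[:2] for q in((75,262),(602,135),(660,385),(128,518))])
print("pan",tri(sc(644,260),tc(268,217,6,(345,155))))
print("panw",np.linalg.norm(onz("top",tc(184,217,6,(345,155)),.1)-onz("top",tc(351,217,6,(345,155)),.1)))
print("housing",[onz("top",tc(*q,6,(345,155)),.04)[:2] for q in((70,130),(340,72),(404,365),(132,420))])
g=[((210,400),0),((296,456),0)]
for q,z in g: print("fv",onz("scene",sc(*q),z))
print("bulb",onz("top",(313,186),.03),onz("top",(315,160),.03))
E
```

```text
[0.486  0.2842 0.0947] [0.4867 0.2837 0.0947] [0.4853 0.2849 0.0947]
[0.5003 0.2163 0.0968] [0.501  0.2164 0.0947] [0.5018 0.2194 0.0947]
[0.5204 0.1485 0.0933] [0.5206 0.148  0.0947] [0.5187 0.1472 0.0947]
base [array([0.5669, 0.3517]), array([0.6231, 0.1256]), array([0.5137, 0.099 ]), array([0.4567, 0.3244])]
pan [ 0.5576 -0.1806  0.108 ]
panw 0.06683716943960998
housing [array([ 0.6062, -0.11  ]), array([ 0.6315, -0.2255]), array([ 0.5062, -0.249 ]), array([ 0.4831, -0.1343])]
fv [0.3687 0.0273 0.    ]
fv [ 0.3685 -0.0521  0.    ]
bulb [ 0.5826 -0.0001  0.03  ] [ 0.6506 -0.0052  0.03  ]
```

```bash
cat >> h.py <<'E'
from scipy.spatial.transform import Rotation as R
np.set_printoptions(precision=4,suppress=True)
yaw=np.radians(14.1)
ry=np.array([-np.sin(yaw),np.cos(yaw),0]);rx=np.array([np.cos(yaw),np.sin(yaw),0])
a=-.53*rx+np.array([0,0,.848]);a/=np.linalg.norm(a)
mouth=np.array([.5022,.2160,.0947])-.038*a
Rg=np.column_stack([np.cross(ry,-a),ry,-a])
pan=np.array([.5572,-.1802,.108])
def pose():
    s=manip.get_state();return np.array(s["eef_pos"]),R.from_euler("xyz",s["ee_rot"],degrees=True).as_matrix(),s
def to(p,Rt):
    """rotation (tool rotvec deg) to do first, then shift in the new tool axes, mm"""
    x,Rc,s=pose();rv=np.degrees(R.from_matrix(Rc.T@Rt).as_rotvec())
    print("turn",rv,"shift mm after turn",1e3*Rt.T@(p-x),"shift in present axes",1e3*Rc.T@(p-x))
E
python3 - <<'E'
from h import *
print(mouth,a,Rg);to(mouth+.075*a,Rg)
E
```

```text
[0.5217 0.2209 0.0625] [-0.514  -0.1291  0.848 ] [[-0.8224 -0.2436  0.514 ]
 [-0.2066  0.9699  0.1291]
 [-0.53    0.     -0.848 ]]
turn [-11.342  -30.6927 -39.2364] shift mm after turn [ -79.5289 -350.8633  152.4469] shift in present axes [-340.0851 -171.3975   87.3782]
```

```bash
python3 -m creep '[[[-1.9,-5.1,-6.5],[0,0,0],50],[[-1.9,-5.1,-6.5],[0,0,0],50],[[-1.9,-5.1,-6.5],[0,0,0],50],[[-1.9,-5.1,-6.5],[0,0,0],50],[[-1.9,-5.1,-6.5],[0,0,0],50],[[-1.9,-5.1,-6.5],[0,0,0],50],[[0,0,0],[-0.007,-0.035,0],50],[[0,0,0],[-0.007,-0.035,0.01],50],[[0,0,0],[-0.007,-0.035,0.01],50],[[0,0,0],[-0.007,-0.035,0.01],50],[[0,0,0],[-0.007,-0.035,0.01],50],[[0,0,0],[0,0,0],50]]'
python3 -c "
from h import *
to(mouth+.075*a,Rg)"
```

```text
time_s: 1.6
eef_pos: [0.3458, 0.3555, 0.1971]
ee_rot: [179.8, 31.9, -166.4]
ft_force: [-0.3, 0.3, 0.6]
finger_gap: 0.0456
finger_force: 0.0
turn [-0.1058 -0.0803 -0.4275] shift mm after turn [ -45.5051 -173.4175  112.2405] shift in present axes [ -46.9543 -172.865   112.4955]
```

```bash
python3 -m creep '[[[0,0,-0.4],[-0.007,-0.029,0.012],50],[[0,0,0],[-0.008,-0.029,0.02],50],[[0,0,0],[-0.008,-0.029,0.02],50],[[0,0,0],[-0.008,-0.029,0.02],50],[[0,0,0],[-0.008,-0.029,0.02],50],[[0,0,0],[-0.007,-0.028,0.02],50],[[0,0,0],[0,0,0],50],[[0,0,0],[0,0,0],50]]'
python3 - <<'E'
from h import *
to(mouth+.075*a,Rg)
for n,b in(("scene",(150,220,200,330)),("top",(150,250,165,295))):
    im=manip.camera(n)[:,:,::-1];cv2.imwrite(f"pics/{n}1.png",im)
A=cv2.imread("pics/scene1.png")[110:230,180:340];B=cv2.imread("pics/top1.png")[140:260,150:310]
cv2.imwrite("pics/c1.png",cv2.resize(np.hstack([A,B]),None,fx=2.5,fy=2.5,interpolation=cv2.INTER_CUBIC))
E
```

```text
time_s: 2.6
eef_pos: [0.4833, 0.2155, 0.1274]
ee_rot: [180.0, 32.0, -165.7]
ft_force: [-0.1, 0.3, 0.0]
finger_gap: 0.0458
finger_force: 0.0
turn [0.1124 0.0175 0.133 ] shift mm after turn [ 1.6741 -4.1359  0.5081] shift in present axes [ 1.6839 -4.133   0.4995]
```

View pics/c1.png

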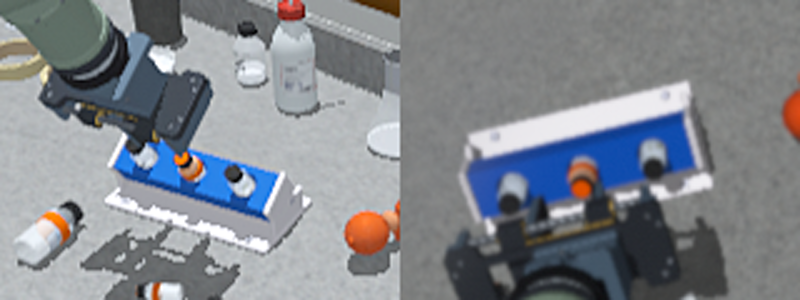

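The picture shows the open fingers short of the caps: top-crop fingers at about (510,215) and (597,205), marked vial at (583,185). I'll check by projecting the tool geometry into it.

```bash
python3 - <<'E'
from h import *
x,Rc,s=pose()
f=lambda n,X:(proj(n,X)-np.array([150,140] if n=="top" else [180,110]))*2.5+(np.array([400,0]) if n=="top" else 0)
for d in(0,.019,.05,.079):
  for y in(-.03,0,.03):
    X=x-Rc[:,2]*d+Rc[:,1]*y;print(d,y,f("top",X),f("scene",X))
for d in(0,.02,.038): print("vial",f("top",mouth+d*a),f("scene",mouth+d*a))
im=cv2.imread("pics/c1.png")
def dot(X,c):
  for n in("top","scene"): cv2.circle(im,tuple(int(v) for v in f(n,X)),2,c,-1)
for d in(0,.038):dot(mouth+d*a,(0,255,0))
for y in(-.03,.03):
  for d in(0,.05):dot(x-Rc[:,2]*d+Rc[:,1]*y,(255,0,255) if d==0 else (0,255,255))
cv2.imwrite("pics/c2.png",im)
E
```

```text
0 -0.03 [604.4367 195.9265] [188.706  146.5528]
0 0 [572.4824 203.9828] [166.7556 140.5677]
0 0.03 [540.4352 212.0625] [145.2099 134.6929]
0.019 -0.03 [603.6898 205.0286] [182.1124 138.8947]
0.019 0 [571.1763 213.2391] [159.9168 132.898 ]
0.019 0.03 [538.5666 221.4738] [138.1362 127.0134]
0.05 -0.03 [602.4135 220.5809] [170.9447 125.9241]
0.05 0 [568.9445 229.0559] [148.338  119.9123]
0.05 0.03 [535.3735 237.5566] [126.1636 114.0156]
0.079 -0.03 [601.15   235.9777] [160.0094 113.2232]
0.079 0 [566.7348 244.7159] [137.005  107.2024]
0.079 0.03 [532.2117 253.4814] [114.4503 101.2993]
vial [582.5032 170.3934] [194.9477 171.402 ]
vial [581.3324 178.9196] [188.4782 164.1445]
vial [580.2438 186.8478] [182.4991 157.4371]
```

View pics/c2.png

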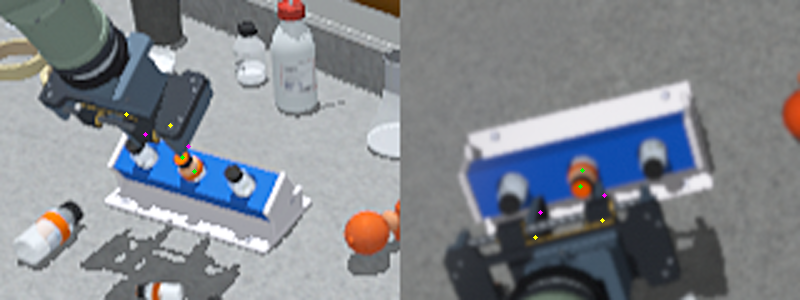

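The dots land on the fingers and vial, so calibration and estimate agree: green on the vial at (581,187) and (582,170), magenta on the fingertips at (604,196) and (540,212). I'll correct sideways and close in.

```bash
python3 -m creep '[[[0,0,0],[0.0017,-0.0041,0],50],[[0,0,0],[0,0,0.01],50],[[0,0,0],[0,0,0.01],50],[[0,0,0],[0,0,0.01],50],[[0,0,0],[0,0,0],50],[[0,0,0],[0,0,0],50]]'
python3 -c "
from h import *
to(mouth+.005*a,Rg)"
```

```text
time_s: 3.45
eef_pos: [0.4981, 0.2144, 0.1012]
ee_rot: [180.0, 32.0, -165.7]
ft_force: [-0.5, -1.2, 0.0]
finger_gap: 0.046
finger_force: 0.0
turn [0.0928 0.027  0.13  ] shift mm after turn [-0.233   0.5617 40.8597] shift in present axes [-0.2149  0.495  40.8606]
```

```bash
python3 -m creep '[[[0,0,0],[0,0.0005,0.01],50],[[0,0,0],[0,0,0.01],50],[[0,0,0],[0,0,0.01],50],[[0,0,0],[0,0,0.005],50],[[0,0,0],[0,0,0.003],50],[[0,0,0],[0,0,0.002],50],[[0,0,0],[0,0,0],40],[[0,0,0],[0,0,0],36],[[0,0,0],[0,0,0],34],[[0,0,0],[0,0,0],34]]'
python3 - <<'E'
from h import *
to(mouth+.005*a,Rg)
for n in("scene","top"): cv2.imwrite(f"pics/{n}2.png",manip.camera(n)[:,:,::-1])
A=cv2.imread("pics/scene2.png")[130:220,200:320];B=cv2.imread("pics/top2.png")[160:250,165:285]
cv2.imwrite("pics/c3.png",cv2.resize(np.hstack([A,B]),None,fx=3.3,fy=3.3,interpolation=cv2.INTER_CUBIC))
E
```

```text
time_s: 4.7
eef_pos: [0.5187, 0.2199, 0.0671]
ee_rot: [180.0, 32.0, -165.8]
ft_force: [0.5, 0.2, -0.4]
finger_gap: 0.0307
finger_force: 0.0
turn [0.0789 0.0131 0.1139] shift mm after turn [-0.2468  0.2051  0.5717] shift in present axes [-0.2471  0.2038  0.5721]
```

View pics/c3.png

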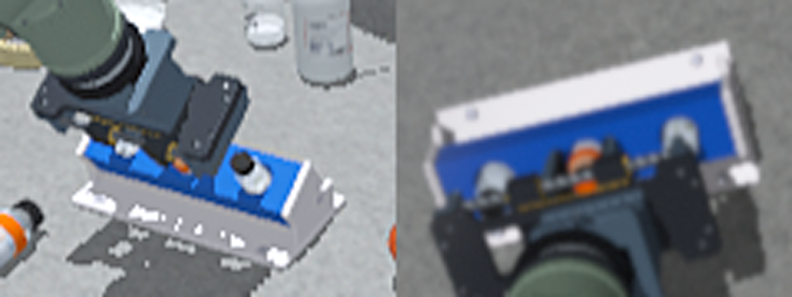

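The marked vial at (585,158) in the right crop is centred between the fingers at (557,165) and (615,160), with no contact force. I'll close gradually.

```bash
python3 -m creep '[[[0,0,0],[0,0,0],33],[[0,0,0],[0,0,0],32],[[0,0,0],[0,0,0],32]]'; python3 -m creep '[[[0,0,0],[0,0,0],31],[[0,0,0],[0,0,0],31]]';python3 -m creep '[[[0,0,0],[0,0,0],30],[[0,0,0],[0,0,0],30]]'
```

```text
time_s: 5.18
eef_pos: [0.5187, 0.2199, 0.067]
ee_rot: [180.0, 32.0, -165.8]
ft_force: [-0.2, -0.9, 0.7]
finger_gap: 0.0293
finger_force: 0.0
time_s: 5.42
eef_pos: [0.5188, 0.2199, 0.067]
ee_rot: [180.0, 32.0, -165.8]
ft_force: [0.2, 0.8, 0.7]
finger_gap: 0.0283
finger_force: 0.0
time_s: 5.68
eef_pos: [0.5187, 0.2199, 0.067]
ee_rot: [180.0, 32.0, -165.8]
ft_force: [0.0, -0.0, 0.2]
finger_gap: 0.0274
finger_force: 0.0
```

Centred within about 0.5 mm. Closing onto the vial.

```bash
python3 -m creep '[[[0,0,0],[0,0,0],29],[[0,0,0],[0,0,0],29]]'; python3 -m creep '[[[0,0,0],[0,0,0],28],[[0,0,0],[0,0,0],28]]';python3 -m creep '[[[0,0,0],[0,0,0],26],[[0,0,0],[0,0,0],25],[[0,0,0],[0,0,0],25]]'
```

```text
time_s: 5.92
eef_pos: [0.5188, 0.22, 0.0671]
ee_rot: [180.0, 32.0, -165.8]
ft_force: [0.2, 0.1, 0.1]
finger_gap: 0.0265
finger_force: 0.2
time_s: 6.18
eef_pos: [0.5188, 0.22, 0.0671]
ee_rot: [180.0, 32.0, -165.8]
ft_force: [-0.1, 0.5, 0.5]
finger_gap: 0.0258
finger_force: 25.0
time_s: 6.55
eef_pos: [0.5188, 0.22, 0.067]
ee_rot: [180.0, 32.0, -165.8]
ft_force: [0.5, 0.9, 0.1]
finger_gap: 0.0256
finger_force: 30.0
```

```bash
python3 -m creep '[[[0,0,0],[0,0,0],28],[[0,0,0],[0,0,-0.002],28],[[0,0,0],[0,0,-0.003],28],[[0,0,0],[0,0,-0.003],28]]'; python3 -m creep '[[[0,0,0],[0,0,-0.004],28],[[0,0,0],[0,0,-0.005],28],[[0,0,0],[0,0,-0.005],28],[[0,0,0],[0,0,-0.005],28],[[0,0,0],[0,0,-0.006],28],[[0,0,0],[0,0,-0.008],28],[[0,0,0],[0,0,-0.01],28],[[0,0,0],[0,0,0],28]]'
python3 - <<'E'
from h import *
x,Rc,s=pose()
print(x-mouth, (x-mouth)@a)
# upright: tool down, keep tool y horizontal direction
Rd=np.column_stack([np.cross(ry,[0,0,-1]),ry,[0,0,-1]])
to(np.array([pan[0],pan[1],.24]),Rd)
E
```

```text
time_s: 7.05
eef_pos: [0.5146, 0.2188, 0.0739]
ee_rot: [-180.0, 32.0, -165.8]
ft_force: [-0.0, 0.5, 0.0]
finger_gap: 0.0257
finger_force: 25.0
time_s: 8.05
eef_pos: [0.4922, 0.213, 0.1105]
ee_rot: [180.0, 32.0, -165.8]
ft_force: [-0.1, 0.1, -0.8]
finger_gap: 0.0258
finger_force: 25.0
[-0.0295 -0.0079  0.048 ] 0.05694710260694659
turn [ 0.0344 32.0167  0.1039] shift mm after turn [  32.7374 -397.1711 -129.4816] shift in present axes [ -40.2705 -397.0989 -127.5652]
```

```bash
python3 -m creep '[[[0,0,0],[0,0,-0.01],28],[[0,0,0],[0,0,-0.02],28],[[0,0,0],[0,0,-0.02],28],[[0,0,0],[0,0,-0.01],28],[[0,4,0],[0,0,0],28],[[0,6,0],[0,0,0],28],[[0,6,0],[0,0,0],28],[[0,6,0],[0,0,0],28],[[0,6,0],[0,0,0],28],[[0,4,0],[0,0,0],28],[[0,0,0],[0,0,0],28]]'
python3 - <<'E'
from h import *
Rd=np.column_stack([np.cross(ry,[0,0,-1]),ry,[0,0,-1]])
to(np.array([pan[0],pan[1],.2]),Rd)
E
```

```text
time_s: 9.43
eef_pos: [0.4628, 0.2054, 0.1602]
ee_rot: [-180.0, -0.0, -165.8]
ft_force: [-0.1, 0.2, -0.6]
finger_gap: 0.0258
finger_force: 25.0
turn [-0.0327 -0.0084  0.0914] shift mm after turn [   2.4372 -397.0081  -39.8109] shift in present axes [   3.0765 -397.0263  -39.5838]
```

```bash
python3 -m creep '[[[0,0,0],[0,-0.01,-0.02],28],[[0,0,0],[0,-0.03,-0.02],28],[[0,0,0],[0,-0.04,0],28],[[0,0,0],[0,-0.045,0],28],[[0,0,0],[0.001,-0.045,0],28],[[0,0,0],[0.001,-0.045,0],28],[[0,0,0],[0.001,-0.045,0],28],[[0,0,0],[0,-0.045,0],28],[[0,0,0],[0,-0.04,0],28],[[0,0,0],[0,-0.03,0],28],[[0,0,0],[0,-0.022,0],28],[[0,0,0],[0,0,0],28]]'
python3 -m creep '[[[0,0,0],[0,0,0],28],[[0,0,0],[0,0,0],28]]'
python3 - <<'E'
from h import *
Rd=np.column_stack([np.cross(ry,[0,0,-1]),ry,[0,0,-1]])
to(np.array([pan[0],pan[1],.2]),Rd)
for n in("scene","top"): cv2.imwrite(f"pics/{n}3.png",manip.camera(n)[:,:,::-1])
A=cv2.imread("pics/scene3.png")[110:260,310:450];B=cv2.imread("pics/scene3.png")[130:230,200:293]
B=cv2.resize(B,(140,150))
cv2.imwrite("pics/c4.png",cv2.resize(np.hstack([A,B]),None,fx=2.8,fy=2.8,interpolation=cv2.INTER_CUBIC))
E
```

```text
time_s: 10.92
eef_pos: [0.5562, -0.1808, 0.2007]
ee_rot: [180.0, -0.0, -165.9]
ft_force: [-0.3, 0.7, -0.5]
finger_gap: 0.0257
finger_force: 25.0
time_s: 11.18
eef_pos: [0.5562, -0.179, 0.2012]
ee_rot: [180.0, 0.0, -165.7]
ft_force: [0.1, 0.1, -0.8]
finger_gap: 0.0259
finger_force: 25.0
turn [0.0243 0.0084 0.2042] shift mm after turn [-0.6841 -1.4275  1.1741] shift in present axes [-0.6788 -1.4305  1.1736]
```

View pics/c4.png

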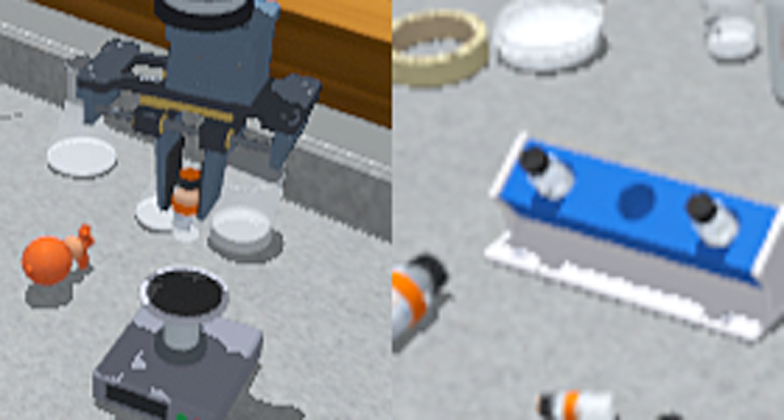

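The vial hangs upright between the fingers: cap at (190,172) and foot at (185,238) in the left crop. The middle pocket is empty and the plain vials are still in place. Now I'll compare its tilt and position with the prediction.

```bash
python3 - <<'E'
from h import *
x,Rc,s=pose()
f=lambda X:(proj("scene",X)-[310,110])*2.8
for z in(.0335,.0265,0,-.0305): print(z,f(x+[0,0,z]),"5deg:",f(x+[-.09*.97*(z+.0),-.09*.24*z,z]))
im=cv2.imread("pics/scene3.png")
hsv=cv2.cvtColor(im,cv2.COLOR_BGR2HSV)
m=cv2.inRange(hsv,(3,170,120),(20,255,255))[160:205,365:390]
for r in range(m.shape[0]):
    c=np.flatnonzero(m[r])
    if len(c):print(r+160,c.min()+365,c.max()+365)
P=cv2.resize(im[155:205,350:405],None,fx=10,fy=10,interpolation=cv2.INTER_CUBIC)
for z,c in((.0335,(0,255,0)),(-.0305,(0,255,0))):
    u=((proj("scene",x+[0,0,z])-[350,155])*10+4.5).astype(int);cv2.circle(P,tuple(int(v) for v in u),4,c,-1)
cv2.imwrite("pics/c5.png",P)
E
```

```text
0.0335 [191.3942 173.4744] 5deg: [190.0916 175.297 ]
0.0265 [190.8728 180.5425] 5deg: [189.8463 181.9896]
0 [188.9379 206.7683] 5deg: [188.9379 206.7683]
-0.0305 [186.7849 235.9502] 5deg: [187.9308 234.2397]
170 377 378
171 374 380
172 374 380
173 375 380
174 377 378
180 371 371
181 371 371
182 371 372
183 372 380
184 372 379
185 373 379
186 376 377
```

View pics/c5.png

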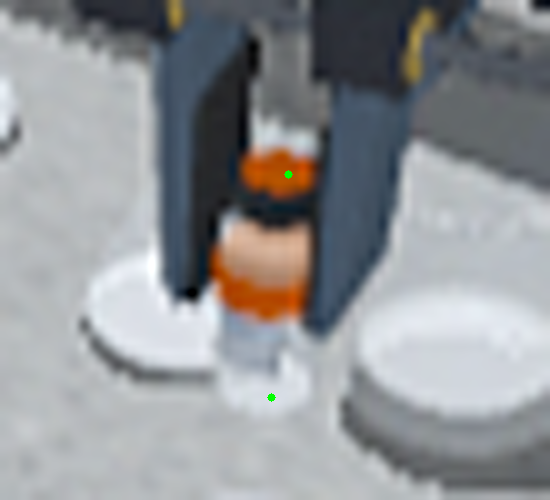

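The vial stands straight in the grip, within about 2 degrees of the prediction. I'll centre it and lower it, slowing near the expected pan height.

```bash
python3 -m creep '[[[0,0,0],[-0.001,-0.0025,0],28],[[0,0,0],[0,0,0.005],28],[[0,0,0],[0,0,0.01],28],[[0,0,0],[0,0,0.01],28],[[0,0,0],[0,0,0.01],28],[[0,0,0],[0,0,0.005],28],[[0,0,0],[0,0,0.003],28],[[0,0,0],[0,0,0],28],[[0,0,0],[0,0,0],28]]'
for i in 1; do python3 -m creep '[[[0,0,0],[0,0,0.001],28],[[0,0,0],[0,0,0.001],28],[[0,0,0],[0,0,0],28]]'; python3 -m creep '[[[0,0,0],[0,0,0.001],28],[[0,0,0],[0,0,0.001],28],[[0,0,0],[0,0,0],28]]'; done
```

```text
time_s: 12.4
eef_pos: [0.5582, -0.1823, 0.1584]
ee_rot: [-180.0, 0.0, -165.8]
ft_force: [0.2, 0.1, 0.2]
finger_gap: 0.0258
finger_force: 25.0
time_s: 12.78
eef_pos: [0.5579, -0.1823, 0.156]
ee_rot: [180.0, 0.0, -165.8]
ft_force: [-0.6, 0.3, 0.2]
finger_gap: 0.0255
finger_force: 25.0
time_s: 13.15
eef_pos: [0.5579, -0.1823, 0.1539]
ee_rot: [180.0, -0.0, -165.8]
ft_force: [0.4, -0.7, 0.1]
finger_gap: 0.0257
finger_force: 25.0
```

```bash
for i in 1; do python3 -m creep '[[[0,0,0],[0,0,0.001],28],[[0,0,0],[0,0,0.001],28],[[0,0,0],[0,0,0],28]]' | grep -E 'pos|ft'; python3 -m creep '[[[0,0,0],[0,0,0.001],28],[[0,0,0],[0,0,0.001],28],[[0,0,0],[0,0,0],28]]'| grep -E 'pos|ft';  python3 -m creep '[[[0,0,0],[0,0,0.001],28],[[0,0,0],[0,0,0.001],28],[[0,0,0],[0,0,0],28]]'| grep -E 'pos|ft'; done
```

```text
eef_pos: [0.558, -0.1823, 0.152]
ft_force: [0.2, 0.3, -1.7]
eef_pos: [0.5579, -0.1823, 0.15]
ft_force: [0.0, -0.1, -0.6]
eef_pos: [0.5579, -0.1823, 0.148]
ft_force: [0.8, 0.0, -1.0]
```

```bash
python3 -m creep '[[[0,0,0],[0,0,0.001],28],[[0,0,0],[0,0,0.001],28],[[0,0,0],[0,0,0],28]]' | grep -E 'pos|ft'; python3 -m creep '[[[0,0,0],[0,0,0.001],28],[[0,0,0],[0,0,0],28]]'| grep -E 'pos|ft';  python3 -m creep '[[[0,0,0],[0,0,0.001],28],[[0,0,0],[0,0,0],28]]'| grep -E 'pos|ft'
```

```text
eef_pos: [0.5579, -0.1823, 0.146]
ft_force: [-0.2, -0.1, -0.3]
eef_pos: [0.5579, -0.1823, 0.145]
ft_force: [-0.2, -0.5, 0.1]
eef_pos: [0.5579, -0.1823, 0.144]
ft_force: [-0.2, -0.3, -0.8]
```

```bash
python3 -m creep '[[[0,0,0],[0,0,0.001],28],[[0,0,0],[0,0,0],28]]' | grep -E 'pos|ft'; python3 -m creep '[[[0,0,0],[0,0,0.001],28],[[0,0,0],[0,0,0],28]]'| grep -E 'pos|ft'
```

```text
eef_pos: [0.5579, -0.1823, 0.143]
ft_force: [0.1, -0.3, -0.4]
eef_pos: [0.558, -0.1823, 0.142]
ft_force: [1.2, 1.0, -1.4]
```

```bash
python3 -m creep '[[[0,0,0],[0,0,0.001],28],[[0,0,0],[0,0,0],28]]' | grep -E 'pos|ft'; python3 -m creep '[[[0,0,0],[0,0,0.001],28],[[0,0,0],[0,0,0],28]]'| grep -E 'pos|ft'
```

```text
eef_pos: [0.558, -0.1823, 0.141]
ft_force: [-0.8, 0.3, 0.3]
eef_pos: [0.558, -0.1823, 0.14]
ft_force: [0.3, -1.0, -1.5]
```

```bash
python3 -m creep '[[[0,0,0],[0,0,0.001],28],[[0,0,0],[0,0,0],28]]' | grep -E 'pos|ft'; python3 -m creep '[[[0,0,0],[0,0,0],28]]'| grep -E 'pos|ft'
```

```text
eef_pos: [0.5581, -0.1823, 0.1392]
ft_force: [-0.4, -0.8, 0.1]
eef_pos: [0.5581, -0.1823, 0.1392]
ft_force: [0.2, 0.3, 0.2]
```

```bash
python3 -m creep '[[[0,0,0],[0,0,0.0005],28],[[0,0,0],[0,0,0],28]]' | grep -E 'pos|ft'; python3 -m creep '[[[0,0,0],[0,0,0.0005],28]]'| grep -E 'pos|ft';python3 -m creep '[[[0,0,0],[0,0,0],28]]'| grep -E 'pos|ft'
```

```text
eef_pos: [0.5581, -0.1823, 0.1387]
ft_force: [0.2, -0.6, 0.7]
eef_pos: [0.5581, -0.1823, 0.1382]
ft_force: [0.0, 0.5, 1.7]
eef_pos: [0.5581, -0.1823, 0.1382]
ft_force: [-0.0, 1.0, 1.3]
```

```bash
python3 -m creep '[[[0,0,0],[0,0,0.0005],28],[[0,0,0],[0,0,0],28]]' | grep -E 'pos|ft'; python3 -m creep '[[[0,0,0],[0,0,0],28]]'| grep -E 'pos|ft'
```

```text
eef_pos: [0.5581, -0.1823, 0.1378]
ft_force: [0.6, 0.9, 2.2]
eef_pos: [0.5581, -0.1823, 0.1377]
ft_force: [-0.9, 0.2, 1.6]
```

Contact is clear: Fz rose steadily from about -0.5 to about 2 N from z=0.139 down. I'll release gently.

```bash
python3 -m creep '[[[0,0,0],[0,0,0],28.5],[[0,0,0],[0,0,0],29],[[0,0,0],[0,0,0],30],[[0,0,0],[0,0,0],32],[[0,0,0],[0,0,0],36],[[0,0,0],[0,0,0],42],[[0,0,0],[0,0,0],48],[[0,0,0],[0,0,0],50],[[0,0,0],[0,0,0],50]]'
python3 -m creep '[[[0,0,0],[0,0,-0.005],50],[[0,0,0],[0,0,-0.01],50],[[0,0,0],[0,0,-0.02],50],[[0,0,0],[0,0,-0.03],50],[[0,0,0],[0,0,-0.03],50],[[0,0,0],[0,0,-0.03],50],[[0,0,0],[0,0,-0.02],50],[[0,0,0],[0,0,0],50],[[0,0,0],[0,0,0],50]]'
python3 - <<'E'
from h import *
im=manip.camera("scene")[:,:,::-1].copy();t=manip.camera("top")[:,:,::-1].copy()
A=cv2.resize(im[110:270,200:420],None,fx=2.3,fy=2.3);B=cv2.resize(t[110:270,330:450],None,fx=2.3,fy=2.3)
cv2.imwrite("pics/c6.png",np.hstack([A,B]));cv2.imwrite("pics/end.png",im)
print(manip.get_state()["time_s"])
E
```

```text
time_s: 18.52
eef_pos: [0.558, -0.1823, 0.1376]
ee_rot: [180.0, 0.0, -165.8]
ft_force: [-0.1, 1.6, -1.0]
finger_gap: 0.0457
finger_force: 0.0
time_s: 19.65
eef_pos: [0.5575, -0.1822, 0.2819]
ee_rot: [180.0, -0.0, -165.8]
ft_force: [0.4, -0.5, -0.1]
finger_gap: 0.0456
finger_force: 0.0
19.75
```

View pics/c6.png

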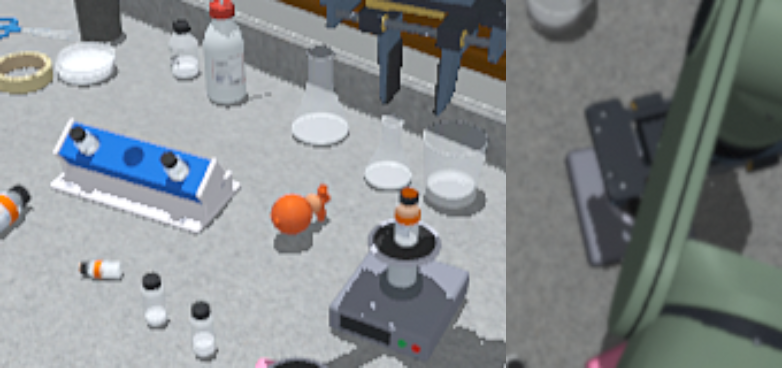

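The vial stands upright at the pan's centre, foot at about (405,239) and disc centre at (404,241). Nothing else has moved and the gripper is clear, so I'm handing in.

```bash
python3 -c "
from bench import manip
print(manip.hand_in())"
```

```text
the job is handed in; nothing more can be done
None
```

The orange-marked vial is standing upright in the middle of the grey pedestal's pan, lowered to about 2 N of contact before release, with the gripper clear and nothing else visibly moved. I handed the job in at about 20 s; no verdict came back.

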